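# Check the tub caps and shelve the tray

### The job

Before this tray of tubs goes back on the shelf, check the three screw caps one after another from the robot's left to its right: grip each cap and give it a firm clockwise twist, and if it is loose keep turning it until it is tight, before going on to the next. Then push the tray by its yellow bar fully home into the bay, with all three tubs standing in it, and let go. Leave the carton, the spray can and the bearing alone.

Things in the scene. Friction and masses are not known exactly. Their poses are not given: they have to be found in the camera images.
- bay: Low grey steel shelf bay fixed to the bench, with a pull-out tray in front of it. Origin on the bench top under the middle tub while the tray is pulled out; its x points into the bay (away from the robot, the direction in which the tray is pushed home), y to the robot's left, z up. The tub places are at y = +115, 0 and -115 mm. The bay's side panels start at x = 100 mm, its roof (underside 135 mm, top 147 mm above the bench, boxes on it up to 177 mm) covers x = 135 to 220 mm.
- tray (a joint): Slide of the tray, m: 0 = pulled fully out (as at the start), 0.150 = fully home against its stop. It stays where it is left; about 3 N of friction.
- handle (a point): Middle of the tray's yellow pull bar: a level round bar 14 mm thick and 140 mm long (along the bay's y), its centre 42 mm above the bench and 100 mm in front of the row of tubs (61 mm in front of the tray's front wall, which is 42 mm high). Moves with the tray; push here to drive the tray home.
- jar_1: Tub 1: white square tub with a blue label band, 66 x 66 mm and 55 mm tall, with a short neck and an orange cap. It stands loose in a square pocket of the tray, 70 mm wide and 28 mm deep, which keeps it from turning (it can twist some 0.06 rad). About 0.5 kg. Origin at the centre of its underside, 14 mm above the bench; z up. Which tub stands in which place varies.
- cap_1_mid (a point): Centre of tub 1's cap, half-way up: an orange ribbed screw cap, 52 mm in diameter and 34 mm tall, 27 mm above the tub's shoulder and 96 mm above the bench. A white stripe on its top turns with it; where the stripe points tells nothing of how tight it is.
- cap_1 (a joint): Turn of cap 1 on its thread, rad: 0 = tight, growing as it is unscrewed (anticlockwise from above), up to 1.3. Some caps start tight, others up to 1.2 loose. A loose cap turns easily (0.06 N m) and does not rise or come off.
- seal_1 (a joint): Springy give of the rubber seal under cap 1, rad: 0 at rest, negative while the cap is twisted clockwise against it, 0.06 rad at 0.36 N m, at most 0.12. A loose cap turning gives at most about -0.015; a cap that is tight and firmly twisted clockwise goes beyond -0.03. Springs back when let go.
- jar_2: Tub 2: white square tub with a blue label band, 66 x 66 mm and 55 mm tall, with a short neck and an orange cap. It stands loose in a square pocket of the tray, 70 mm wide and 28 mm deep, which keeps it from turning (it can twist some 0.06 rad). About 0.5 kg. Origin at the centre of its underside, 14 mm above the bench; z up. Which tub stands in which place varies.
- cap_2_mid (a point): Centre of tub 2's cap, half-way up: an orange ribbed screw cap, 52 mm in diameter and 34 mm tall, 27 mm above the tub's shoulder and 96 mm above the bench. A white stripe on its top turns with it; where the stripe points tells nothing of how tight it is.
- cap_2 (a joint): Turn of cap 2 on its thread, rad: 0 = tight, growing as it is unscrewed (anticlockwise from above), up to 1.3. Some caps start tight, others up to 1.2 loose. A loose cap turns easily (0.06 N m) and does not rise or come off.
- seal_2 (a joint): Springy give of the rubber seal under cap 2, rad: 0 at rest, negative while the cap is twisted clockwise against it, 0.06 rad at 0.36 N m, at most 0.12. A loose cap turning gives at most about -0.015; a cap that is tight and firmly twisted clockwise goes beyond -0.03. Springs back when let go.
- jar_3: Tub 3: white square tub with a blue label band, 66 x 66 mm and 55 mm tall, with a short neck and an orange cap. It stands loose in a square pocket of the tray, 70 mm wide and 28 mm deep, which keeps it from turning (it can twist some 0.06 rad). About 0.5 kg. Origin at the centre of its underside, 14 mm above the bench; z up. Which tub stands in which place varies.
- cap_3_mid (a point): Centre of tub 3's cap, half-way up: an orange ribbed screw cap, 52 mm in diameter and 34 mm tall, 27 mm above the tub's shoulder and 96 mm above the bench. A white stripe on its top turns with it; where the stripe points tells nothing of how tight it is.
- cap_3 (a joint): Turn of cap 3 on its thread, rad: 0 = tight, growing as it is unscrewed (anticlockwise from above), up to 1.3. Some caps start tight, others up to 1.2 loose. A loose cap turns easily (0.06 N m) and does not rise or come off.
- seal_3 (a joint): Springy give of the rubber seal under cap 3, rad: 0 at rest, negative while the cap is twisted clockwise against it, 0.06 rad at 0.36 N m, at most 0.12. A loose cap turning gives at most about -0.015; a cap that is tight and firmly twisted clockwise goes beyond -0.03. Springs back when let go.
- carton: Bystander: blue carton, 120 x 80 x 60 mm, origin at the centre of its underside.
- spray: Bystander: spray can with a yellow band, 60 mm in diameter and 150 mm tall, origin at the centre of its underside.
- bearing: Bystander: steel bearing ring lying flat, 90 mm in outer diameter, 24 mm tall, origin at the centre of its underside.
Mind the look-alikes: they are no part of the job. What is shaped like the jar_3 but purple, red or turquoise is not meant.

How it is judged:
By the outcome, as a careful person would: the job done as asked, in the order asked, and still so for the second after the job is handed in, with the robot touching nothing.
It also fails if it takes over 67 s, if anything falls off the work surface, if the arm or the gripper's body presses on something with over 40 N, if the wrist force passes 120 N, or if a joint passes its speed limit or range.

### The arm

A 6-joint arm with a two-finger parallel gripper is mounted at the origin on the work surface. World frame = base frame: x ahead of the robot, y to its left, z up, the work surface at z = 0. Lengths are in mm, angles in rad, forces in N, time in s.
With the tool pointing down it reaches from about 300 to 775 mm from the base axis. Payload 14.6 kg.
Tool frame: the origin (TCP) lies between the finger pads; the fingertips stand 19 mm ahead of it and the grasp point (between the pads) is the TCP; z points along the fingers, y is the line along which they close (so a half turn about z gives the same grasp; the last joint's range is limited). The gripper opens to 94 mm and grips with 3 to 60 N. Pads are 16 mm wide; open, the fingers measure 119 mm over their backs; the gripper's body (75 mm by 177 mm) begins 78 mm behind the grasp point.
Start: joints at [1.218, 0.3, 1.521, -0, 1.321, -0.067], TCP at [155.056, 527.681, 224.446] pointing down, gripper open.
Joint ranges: [-3.03, 3.03], [-0.79, 2.21], [0.23, 2.52], [-1.04, 4.18], [0, 3.07], [-2.55, 2.55]. Speed limits (rad/s): [2.22, 2.22, 2.57, 3.14, 3.14, 3.14].

### API

Orientations are given as [roll, pitch, yaw] about the fixed x, y, z axes, in that order (R = Rz(yaw) Ry(pitch) Rx(roll)).
In Python, from cell import monitor, imaging, job, find_in, trace gives the robot as it stands. The module is installed in compiled form; this text tells all that it offers.
- The arm moves only by the tool arm_command, never from a script. Its argument "steps" is a list of rows, each a list of 5 numbers: the opening, from 0 (shut) to 1 (fully open), then the shift along the tool's x, y, z in mm, then the turn about the tool's z in degrees. In form: [[gripper, dx, dy, dz, turn], ...]. A call has 1 to 20 rows; each row is the pose to reach, as a shift and turn from the pose commanded when the call began, along the tool's axes at that moment; what a row does not reach only later rows make up. A row lasts 1/8 s, in which the tool goes at most 62.5 mm and 10.7 degrees, less where a joint would pass 70% of its speed; a pose out of reach is approached as far as the arm can. A call with a gripper value outside its range is refused whole. The fingers move at their own pace and stop on an object; "force" is the grip in N (left out, the last holds). Time passes only in rows, so rows that repeat a pose let the fingers close. It gives the time, the measured TCP pose, the force, the opening and the grip force at its end, in the units of the state.
- monitor.read_state(): the state, without advancing time (a new reading comes with each control period).
- imaging.camera(name): name is "side" or "top" or "wrist"; returns a dict with "img" (420x560x3 uint8, red, green, blue), "mtx" (3x3 intrinsics, pixels), "D" ([k1, k2, p1, p2, k3] as OpenCV has them; the pictures are not rectified), "view" (4x4, takes a point from world to camera coordinates). Camera axes: x right, y down, z forward; pixel columns grow to the right and rows downward; lengths in mm; the calibration is good to about 2 mm. A picture is of the moment at which its call begins. There is no depth.
- job.sign_off(): hands the job in; it is judged then, once.
Trained networks look in a picture, given as the dict that the camera call returned (one of the last four; its "shot" number tells which), for a name from the list of things; names that differ only in an ending like _2 or _b are one class to them, and where a whole thing is asked for, a point or a joint stands for the part that bears it (a point fixed in the world has none). Each returns a list of dicts, best first, with "p" (0 to 1); they miss things now and then, are a little off and sometimes report something else, mostly with a low value. They report only what shows in the picture. A call takes as long as a camera call. They do not tell look-alikes from the thing itself.
- find_in(picture, target): "rect" ([centre column, centre row, width, height] in pixels, round what is visible of it).
- trace(picture, target): "region" (420x560 bool, what is visible of it) and "rect" ([centre column, centre row, width, height] in pixels, round what is visible of it).
The state is a dict: "clock": time; "joints": joint angles; "qd": joint speeds; "effort": joint torques, N m; "eef_pos": TCP position; "eef_rot": TCP orientation; "wrist_force": force on the tool from outside, world axes, zero at the start; "moment": the same for the moment, N m; "finger_gap": finger opening in mm; "finger_force": force on a finger pad.
Only numpy, scipy, OpenCV 4.12 (cv2) and the standard library are available. Lean on these libraries where they do the work, as an engineer would, in place of code of your own. Each camera call takes 0.05 s, during which the arm holds its last target. There are 200 camera calls.

## Working session

There is one attempt and no reset: what is moved stays moved. The work goes in short steps, Python scripts to look and compute and a tool call to move; the robot and the scene stay as the last step left them, time stands still between calls to the robot, and variables do not carry over. Pictures are saved under pics/ and viewed, at most 10 in all, crops included, and the job is handed in when it is done.

Besides the shell and the picture viewer there is one more tool, called after "Request:" as a command line: name --pt "numbers of a row" for each row, then --argument value for the rest. arm_command: Moves the arm, as the interface text tells. Its arguments: {"type":"object","properties":{"steps":{"type":"array","items":{"type":"array","items":{"type":"number"}}},"force":{"type":"number"}},"required":["steps"]}

```bash
mkdir -p pics; cat > h.py <<'E'
import numpy as np, cv2
from cell import monitor, imaging, job, find_in, trace
from scipy.spatial.transform import Rotation as R
def snap(n,f=None):
    p=imaging.camera(n)
    if f: cv2.imwrite(f,p["img"][:,:,::-1])
    return p
def ray(p,uv):
    n=cv2.undistortPoints(np.array([[uv]],float),p["mtx"],np.array(p["D"],float))[0,0]
    V=np.array(p["view"]); Rm=V[:3,:3]; c=-Rm.T@V[:3,3]
    return c,Rm.T@np.array([n[0],n[1],1])
def at_z(p,uv,z):
    c,d=ray(p,uv); return c+d*(z-c[2])/d[2]
def proj(p,X):
    V=np.array(p["view"]); return cv2.projectPoints(np.array(X,float).reshape(-1,1,3),cv2.Rodrigues(V[:3,:3])[0],V[:3,3],p["mtx"],np.array(p["D"],float))[0][:,0]
E
python3 - <<'E'
from h import *
s=monitor.read_state(); print({k:np.round(v,3) for k,v in s.items()})
for n in ["top","side"]:
    p=snap(n,f"pics/{n}0.png")
    for t in ["cap_1","jar_1","handle","carton","spray","bearing"]:
        for d in find_in(p,t)[:6]:
            print(n,t,round(d["p"],2),np.round(d["rect"]), np.round(at_z(p,d["rect"][:2],{"cap_1":100,"handle":42}.get(t,30))))
E
```

```text
{'clock': np.float64(0.0), 'joints': array([ 1.218,  0.3  ,  1.522,  0.   ,  1.321, -0.067]), 'qd': array([ 0.001,  0.001, -0.   ,  0.001, -0.   , -0.001]), 'effort': array([ 1.0000e-03, -5.3181e+01, -3.5274e+01,  7.1000e-02,  2.5000e-02,
       -0.0000e+00]), 'eef_pos': array([154.988, 527.466, 223.877]), 'eef_rot': array([-3.14 , -0.   ,  2.856]), 'wrist_force': array([ 0.826, -1.284, -0.216]), 'moment': array([-0.029,  0.038, -0.011]), 'finger_force': np.float64(0.0), 'finger_gap': np.float64(94.183)}
top cap_1 0.96 [197. 255.  20.  22.] [376. 189. 100.]
top cap_1 0.88 [301. 258.  21.  25.] [365. -60. 100.]
top cap_1 0.82 [356. 240.  22.  24.] [ 407. -193.  100.]
top cap_1 0.69 [252. 182.  23.  23.] [557.  57. 100.]
top cap_1 0.62 [296. 185.  22.  24.] [546. -51. 100.]
top cap_1 0.58 [206. 180.  23.  21.] [564. 173. 100.]
top jar_1 0.92 [352. 242.  36.  33.] [ 411. -198.   30.]
top jar_1 0.88 [254. 186.  27.  32.] [565.  56.  30.]
top jar_1 0.8 [202. 257.  34.  26.] [378. 191.  30.]
top jar_1 0.71 [208. 182.  36.  34.] [577. 180.  30.]
top jar_1 0.69 [295. 191.  28.  32.] [551. -5
[... 648 characters left out ...]
  33.  41.] [386. 210.  30.]
side jar_1 0.89 [267. 262.  38.  52.] [386. -49.  30.]
side jar_1 0.8 [277. 183.  30.  30.] [606. 228.  30.]
side jar_1 0.79 [311. 290.  38.  48.] [ 418. -185.   30.]
side jar_1 0.78 [298. 203.  32.  34.] [598. 105.  30.]
side jar_1 0.72 [298. 196.  21.  15.] [619. 132.  30.]
side handle 0.74 [296. 220.  82.  70.] [535.  30.  42.]
side handle 0.37 [278. 175.  20.  21.] [624. 245.  42.]
side carton 0.75 [222. 160.  38.  23.] [531. 447.  30.]
side spray 0.9 [456. 301.  43.  63.] [ 674. -410.   30.]
side spray 0.56 [300. 195.  22.  18.] [626. 134.  30.]
side spray 0.18 [298. 204.  31.  34.] [596. 100.  30.]
side bearing 0.83 [372. 392.  49.  52.] [ 354. -455.   30.]
```

```bash
python3 -c "
import cv2,numpy as np
a=cv2.imread('pics/top0.png');b=cv2.imread('pics/side0.png');cv2.imwrite('pics/both.png',cv2.resize(np.vstack([a,b]),(400,600)))"
```

```text
(no output)
```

View pics/top0.png

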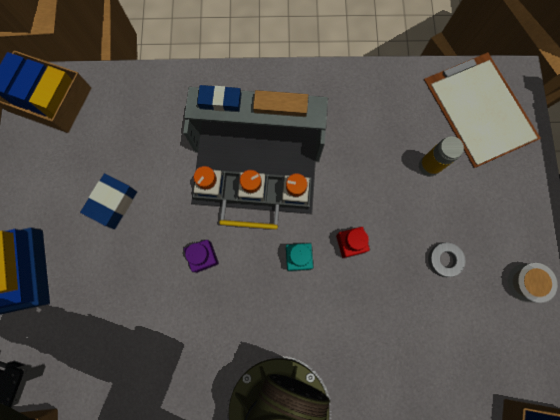

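View pics/side0.png

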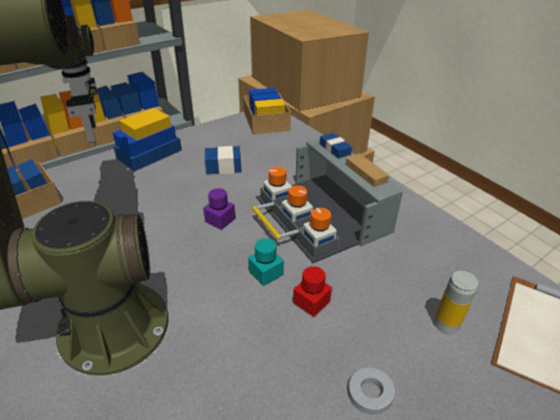

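The three orange-capped tubs stand in the tray at top pixels (206,180), (252,182) and (296,185), left to right for the robot. The purple (200,255), teal (300,257) and red (353,241) ones are look-alikes in front and aren't part of the job. The yellow bar is at about (248,226). Next I'll confirm with a crop and triangulate.

```bash
cat > m.py <<'E'
from h import *
T=snap("top");S=snap("side")
im=T["img"];cv2.imwrite("pics/crop.png",cv2.resize(im[150:240,170:330],None,fx=4.5,fy=4.5,interpolation=2)[:,:,::-1])
def blobs(p,h0,h1,amin):
    h=cv2.cvtColor(p["img"],cv2.COLOR_RGB2HSV);m=((h[...,0]>=h0)&(h[...,0]<=h1)&(h[...,1]>170)&(h[...,2]>110)).astype(np.uint8)
    n,_,st,c=cv2.connectedComponentsWithStats(m); return [(c[i],st[i]) for i in range(1,n) if st[i][4]>amin]
def tri(a,b):
    A=np.zeros((3,3));v=np.zeros(3);L=[]
    for c,d in (ray(T,a),ray(S,b)):
        d=d/np.linalg.norm(d);P=np.eye(3)-np.outer(d,d);A+=P;v+=P@c;L.append((P,c))
    x=np.linalg.solve(A,v);return x,[np.linalg.norm(P@(x-c)) for P,c in L]
td={};sd={}
t=sorted([d["rect"] for d in find_in(T,"cap_1") if 170<d["rect"][1]<200 and 190<d["rect"][0]<310],key=lambda r:r[0])
s=[d["rect"] for d in find_in(S,"cap_1") if 265<d["rect"][0]<335 and 165<d["rect"][1]<230]
s=sorted(s,key=lambda r:r[0]);print(np.round(t,1).tolist(),np.round(s,1).tolist())
for a,b in zip(t,s): print(*[np.round(q,1) for q in tri(a[:2],b[:2])])
for p in (T,S):
  for c,st in blobs(p,20,32,20):
    if 240<=c[0]<290 or 200<c[1]<240: print("yellow",np.round(c,1),st, np.round(at_z(p,c,42),1), np.round(at_z(p,(st[0],st[1]),42)),np.round(at_z(p,(st[0]+st[2],st[1]+st[3]),42)))
E
python3 m.py
```

```text
[[205.1, 178.2, 22.1, 24.8], [250.5, 180.8, 22.3, 25.3], [295.6, 185.0, 23.2, 26.0]] [[277.6, 174.4, 15.8, 17.9], [299.5, 196.1, 18.0, 16.1], [319.9, 219.8, 21.9, 19.7]]
[568.6 173.4 103.9] [2.1 2.1]
[563.5  60.4  94.7] [3. 3.]
[548.8 -51.5  92.7] [0.3 0.3]
yellow [248.6 224.1] [220 220  58   9 240] [459.7  70.5  42. ] [472. 145.  42.] [446.  -5.  42.]
yellow [269.8 106.6] [255  99  30  16 387] [894.4 699.1  42. ] [885. 801.  42.] [900. 596.  42.]
yellow [266.2 222.3] [253 207  27  32 150] [462.1  70.6  42. ] [469. 150.  42.] [454.  -8.  42.]
```

View pics/crop.png

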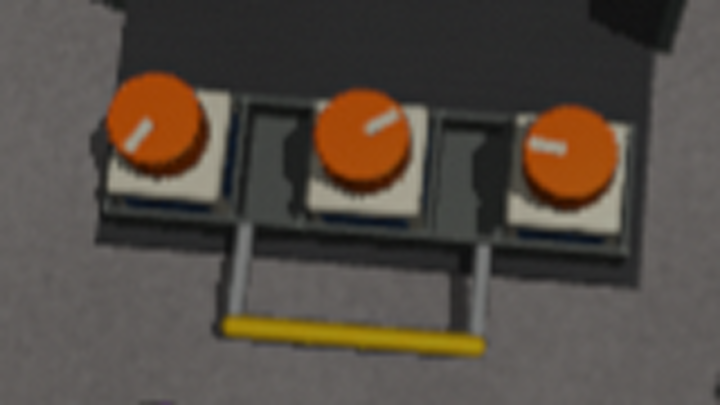

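The crop shows three white tubs with orange caps in the tray, so these are the ones meant. Moving above the left cap.

Request:
arm_command --pt "1 -498 -222 0 0" --pt "1 -498 -222 0 0" --pt "1 -498 -222 0 0" --pt "1 -498 -222 0 0" --pt "1 -498 -222 0 0" --pt "1 -498 -222 0 0" --pt "1 -498 -222 0 0" --pt "1 -498 -222 0 0" --pt "1 -498 -222 0 0" --pt "1 -498 -222 0 0" --pt "1 -498 -222 0 0" --pt "1 -498 -222 0 0" --force 30

```text
clock: 2.4
eef_pos: [569.6, 175.2, 224.7]
eef_rot: [3.141, 0.0, 2.857]
wrist_force: [-0.3, 1.2, -0.1]
finger_gap: 93.8
finger_force: 0.0
```

```bash
cat > w.py <<'E'
from h import *
import sys
def look(f=None):
    s=monitor.read_state();p=snap("wrist",f)
    h=cv2.cvtColor(p["img"],cv2.COLOR_RGB2HSV);m=((h[...,0]>=3)&(h[...,0]<=16)&(h[...,1]>170)&(h[...,2]>80)).astype(np.uint8)
    print("tcp",np.round(s["eef_pos"],1),np.round(s["eef_rot"],3),"j6",np.round(s["joints"][[0,5]],2))
    for d in find_in(p,"cap_1")[:4]: print(round(d["p"],2),np.round(d["rect"]),np.round(at_z(p,d["rect"][:2],96),1))
    n,_,st,c=cv2.connectedComponentsWithStats(m)
    for i in range(1,n):
        if st[i][4]>300: print("blob",st[i],np.round(c[i]))
    return p
if __name__=="__main__": look(sys.argv[1] if len(sys.argv)>1 else None)
E
python3 w.py pics/w1.png
```

```text
tcp [569.6 175.2 224.7] [3.141 0.    2.857] j6 [ 0.24 -1.05]
0.71 [ 30. 256.  61.  66.] [551.4 -49.   96. ]
0.61 [147. 235.  76.  73.] [563.   62.6  96. ]
0.6 [280. 210.  69.  70.] [572.7 175.8  96. ]
blob [ 249  175   65   69 2874] [282. 212.]
blob [128 200  52  50 792] [162. 217.]
blob [   4  223   59   61 1342] [ 42. 245.]
```

View pics/w1.png

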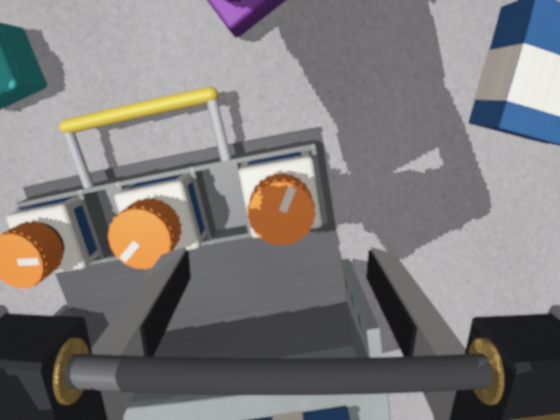

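The wrist view shows the left cap centred between the fingers at (281,209), with the middle one at (147,235) and the right one at (30,256). The triangulated positions agree. Descending and gripping.

Request:
arm_command --pt "1 -2 0 60 0" --pt "1 -2 0 110 0" --pt "1 -2 0 127 0" --pt "1 -2 0 127 0" --pt "0.4 -2 0 127 0" --pt "0.4 -2 0 127 0" --pt "0.4 -2 0 127 0" --pt "0.4 -2 0 127 0" --pt "0.4 -2 0 127 0" --force 30

```text
clock: 3.62
eef_pos: [572.6, 174.3, 98.1]
eef_rot: [3.14, 0.001, 2.856]
wrist_force: [1.0, 4.2, 2.9]
finger_gap: 51.7
finger_force: 30.0
```

```bash
cat > s.py <<'E'
from h import *
s=monitor.read_state()
print({k:np.round(s[k],2).tolist() for k in ["clock","eef_pos","eef_rot","wrist_force","moment","finger_gap","finger_force"]},"j6",round(s["joints"][5],2))
E
python3 s.py
```

```text
{'clock': 3.62, 'eef_pos': [572.65, 174.32, 98.11], 'eef_rot': [3.14, 0.0, 2.86], 'wrist_force': [0.97, 4.17, 2.9], 'moment': [1.06, -0.25, -0.04], 'finger_gap': 51.74, 'finger_force': 30.0} j6 -1.05
```

Request:
arm_command --pt "0.4 0 0 0 4" --pt "0.4 0 0 0 8" --pt "0.4 0 0 0 8"

```text
clock: 4.0
eef_pos: [572.7, 174.2, 97.9]
eef_rot: [3.14, 0.001, 2.716]
wrist_force: [3.7, 3.7, 2.5]
finger_gap: 51.8
finger_force: 30.0
```

```bash
python3 s.py
```

```text
{'clock': 4.0, 'eef_pos': [572.72, 174.22, 97.92], 'eef_rot': [3.14, 0.0, 2.72], 'wrist_force': [3.74, 3.67, 2.5], 'moment': [0.73, -0.44, 0.54], 'finger_gap': 51.84, 'finger_force': 30.0} j6 -0.91
```

Mz is 0.54 N m after 8°, so the left cap is tight and has been firmly twisted. On to the middle.

Request:
arm_command --pt "1 0 0 0 8" --pt "1 0 0 0 8" --pt "1 0 0 0 8" --pt "1 0 0 -50 8" --pt "1 0 0 -80 0" --pt "1 -19 -54 -80 0" --pt "1 -38 -108 -80 0" --pt "1 -38 -108 -80 0" --pt "1 -38 -108 -80 0"

```text
clock: 5.12
eef_pos: [562.3, 59.9, 177.5]
eef_rot: [3.141, -0.0, 2.717]
wrist_force: [0.1, 0.5, -0.3]
finger_gap: 94.1
finger_force: 0.0
```

```bash
python3 w.py
```

```text
tcp [562.3  59.9 177.5] [ 3.141 -0.     2.717] j6 [ 0.04 -1.11]
0.96 [281. 222.  81.  87.] [560.6  62.8  96. ]
0.96 [30. 48. 59. 86.] [387.1 -36.3  96. ]
0.66 [128. 269.  81.  82.] [547.7 -53.6  96. ]
0.61 [442. 171.  97.  86.] [572.2 176.   96. ]
blob [ 399  131   91   83 4418] [443. 172.]
blob [ 242  182   78   83 4566] [282. 222.]
blob [104 231  62  33 950] [140. 244.]
```

Note: those first rows kept turning clockwise by 8° while the fingers opened. That is the tightening direction, so no harm done. The wrist view has the middle cap centred at (281,222). Descend, grip, twist.

Request:
arm_command --pt "1 1 0 50 0" --pt "1 1 0 80 0" --pt "1 1 0 80 0" --pt "0.4 1 0 80 0" --pt "0.4 1 0 80 0" --pt "0.4 1 0 80 0" --pt "0.4 1 0 80 0" --pt "0.4 1 0 80 0"

```text
clock: 6.22
eef_pos: [561.8, 60.4, 98.0]
eef_rot: [3.14, 0.001, 2.716]
wrist_force: [2.0, 4.0, 1.7]
finger_gap: 51.9
finger_force: 30.0
```

```bash
python3 s.py
```

```text
{'clock': 6.22, 'eef_pos': [561.75, 60.41, 98.01], 'eef_rot': [3.14, 0.0, 2.72], 'wrist_force': [1.98, 4.02, 1.72], 'moment': [0.71, -0.25, -0.04], 'finger_gap': 51.85, 'finger_force': 30.0} j6 -1.1
```

Request:
arm_command --pt "0.4 0 0 0 4" --pt "0.4 0 0 0 8" --pt "0.4 0 0 0 8"

```text
clock: 6.6
eef_pos: [561.7, 60.1, 97.9]
eef_rot: [3.141, 0.001, 2.577]
wrist_force: [2.8, 1.4, 4.2]
finger_gap: 52.0
finger_force: 30.0
```

```bash
python3 s.py
```

```text
{'clock': 6.6, 'eef_pos': [561.68, 60.11, 97.9], 'eef_rot': [3.14, 0.0, 2.58], 'wrist_force': [2.79, 1.39, 4.18], 'moment': [-0.0, -0.22, 0.05], 'finger_gap': 51.97, 'finger_force': 30.0} j6 -0.96
```

The middle cap is loose (0.05 N m), so keep turning.

Request:
arm_command --pt "0.4 0 0 0 4" --pt "0.4 0 0 0 8" --pt "0.4 0 0 0 8"

```text
clock: 6.98
eef_pos: [561.6, 60.0, 97.9]
eef_rot: [3.141, 0.001, 2.439]
wrist_force: [1.0, -0.2, 5.1]
finger_gap: 51.4
finger_force: 30.0
```

```bash
python3 s.py
```

```text
{'clock': 6.98, 'eef_pos': [561.57, 60.01, 97.85], 'eef_rot': [3.14, 0.0, 2.44], 'wrist_force': [1.03, -0.2, 5.09], 'moment': [-0.12, -0.07, 0.06], 'finger_gap': 51.4, 'finger_force': 30.0} j6 -0.83
```

Request:
arm_command --pt "0.4 0 0 0 4" --pt "0.4 0 0 0 8" --pt "0.4 0 0 0 8"

```text
clock: 7.35
eef_pos: [561.4, 60.0, 97.8]
eef_rot: [3.142, 0.0, 2.299]
wrist_force: [0.5, 0.2, 6.0]
finger_gap: 51.7
finger_force: 30.0
```

```bash
python3 s.py
```

```text
{'clock': 7.35, 'eef_pos': [561.41, 59.97, 97.8], 'eef_rot': [3.14, 0.0, 2.3], 'wrist_force': [0.5, 0.24, 6.0], 'moment': [-0.28, 0.31, 0.01], 'finger_gap': 51.65, 'finger_force': 30.0} j6 -0.69
```

Request:
arm_command --pt "0.4 0 0 0 4" --pt "0.4 0 0 0 8" --pt "0.4 0 0 0 8"

```text
clock: 7.72
eef_pos: [561.3, 59.9, 97.8]
eef_rot: [-3.141, 0.0, 2.16]
wrist_force: [-0.4, 0.2, 7.0]
finger_gap: 51.8
finger_force: 30.0
```

```bash
python3 s.py
```

```text
{'clock': 7.72, 'eef_pos': [561.27, 59.91, 97.77], 'eef_rot': [-3.14, 0.0, 2.16], 'wrist_force': [-0.39, 0.16, 7.03], 'moment': [-0.34, 0.54, 0.03], 'finger_gap': 51.76, 'finger_force': 30.0} j6 -0.55
```

Request:
arm_command --pt "0.4 0 0 0 4" --pt "0.4 0 0 0 8" --pt "0.4 0 0 0 8"

```text
clock: 8.1
eef_pos: [561.1, 59.9, 97.7]
eef_rot: [-3.141, 0.0, 2.02]
wrist_force: [-1.2, -1.1, 8.3]
finger_gap: 51.7
finger_force: 30.0
```

```bash
python3 s.py
```

```text
{'clock': 8.1, 'eef_pos': [561.09, 59.89, 97.7], 'eef_rot': [-3.14, 0.0, 2.02], 'wrist_force': [-1.16, -1.11, 8.31], 'moment': [-0.35, 0.87, 0.01], 'finger_gap': 51.73, 'finger_force': 30.0} j6 -0.41
```

Request:
arm_command --pt "0.4 0 0 0 4" --pt "0.4 0 0 0 8" --pt "0.4 0 0 0 8"

```text
clock: 8.48
eef_pos: [561.0, 59.9, 97.8]
eef_rot: [-3.14, 0.0, 1.88]
wrist_force: [-2.9, -1.0, 9.5]
finger_gap: 51.5
finger_force: 30.0
```

```bash
python3 s.py
```

```text
{'clock': 8.48, 'eef_pos': [560.96, 59.9, 97.75], 'eef_rot': [-3.14, 0.0, 1.88], 'wrist_force': [-2.89, -0.99, 9.48], 'moment': [-0.34, 1.14, 0.03], 'finger_gap': 51.49, 'finger_force': 30.0} j6 -0.27
```

Request:
arm_command --pt "0.4 0 0 0 4" --pt "0.4 0 0 0 8" --pt "0.4 0 0 0 8"

```text
clock: 8.85
eef_pos: [560.9, 59.9, 97.7]
eef_rot: [-3.14, 0.0, 1.741]
wrist_force: [-2.8, -0.1, 8.5]
finger_gap: 51.4
finger_force: 30.0
```

```bash
python3 s.py
```

```text
{'clock': 8.85, 'eef_pos': [560.91, 59.93, 97.71], 'eef_rot': [-3.14, 0.0, 1.74], 'wrist_force': [-2.82, -0.13, 8.48], 'moment': [-0.35, 1.2, 0.09], 'finger_gap': 51.37, 'finger_force': 30.0} j6 -0.13
```

Request:
arm_command --pt "0.4 0 0 0 3" --pt "0.4 0 0 0 6" --pt "0.4 0 0 0 6"

```text
clock: 9.22
eef_pos: [561.2, 60.0, 97.7]
eef_rot: [-3.141, 0.0, 1.637]
wrist_force: [-0.6, -0.4, 5.7]
finger_gap: 51.6
finger_force: 30.0
```

```bash
python3 s.py
```

```text
{'clock': 9.22, 'eef_pos': [561.23, 59.99, 97.67], 'eef_rot': [-3.14, 0.0, 1.64], 'wrist_force': [-0.64, -0.44, 5.72], 'moment': [-0.12, 0.5, 0.48], 'finger_gap': 51.6, 'finger_force': 30.0} j6 -0.02
```

The middle cap is tight at 0.48 N m. Release it with no turn and go to the right cap.

Request:
arm_command --pt "1 0 0 0 0" --pt "1 0 0 0 0" --pt "1 0 0 0 0" --pt "1 0 0 -50 0" --pt "1 0 0 -80 -5" --pt "1 -50 -8 -80 -15" --pt "1 -113 -18 -80 -25" --pt "1 -113 -18 -80 -35" --pt "1 -113 -18 -80 -45" --pt "1 -113 -18 -80 -45" --pt "1 -113 -18 -80 -45"

```text
clock: 10.6
eef_pos: [550.5, -53.7, 177.4]
eef_rot: [-3.141, -0.0, 2.416]
wrist_force: [-0.4, -0.2, 0.0]
finger_gap: 93.9
finger_force: 0.0
```

```bash
python3 w.py
```

```text
tcp [550.5 -53.7 177.4] [-3.141 -0.     2.416] j6 [-0.16 -1.01]
0.89 [424. 127.  97.  92.] [562.7  61.7  96. ]
0.87 [538.  36.  44.  71.] [565.  155.9  96. ]
0.86 [98. 38. 96. 76.] [383.9 -56.2  96. ]
0.76 [279. 224.  82.  87.] [549.9 -52.2  96. ]
blob [ 516    0   44   67 2438] [540.  32.]
blob [ 379   84   93   85 5193] [428. 125.]
blob [ 241  183   78   82 4414] [277. 224.]
```

The right cap is centred at (279,224). Descend, grip, twist.

Request:
arm_command --pt "1 0 0 50 0" --pt "1 0 0 79 0" --pt "1 0 0 79 0" --pt "0.4 0 0 79 0" --pt "0.4 0 0 79 0" --pt "0.4 0 0 79 0" --pt "0.4 0 0 79 0" --pt "0.4 0 0 79 0"

```text
clock: 11.7
eef_pos: [550.8, -53.7, 98.8]
eef_rot: [3.141, 0.0, 2.419]
wrist_force: [1.1, 1.1, 1.3]
finger_gap: 51.5
finger_force: 30.0
```

Request:
arm_command --pt "0.4 0 0 0 4" --pt "0.4 0 0 0 8" --pt "0.4 0 0 0 8"

```text
clock: 12.08
eef_pos: [550.7, -53.9, 98.8]
eef_rot: [3.141, 0.0, 2.28]
wrist_force: [-0.6, 1.0, 3.5]
finger_gap: 51.2
finger_force: 30.0
```

```bash
python3 s.py
```

```text
{'clock': 12.08, 'eef_pos': [550.67, -53.86, 98.77], 'eef_rot': [3.14, 0.0, 2.28], 'wrist_force': [-0.59, 0.97, 3.49], 'moment': [-0.12, 0.21, -0.02], 'finger_gap': 51.24, 'finger_force': 29.99} j6 -0.87
```

The right cap is loose too; continue.

Request:
arm_command --pt "0.4 0 0 0 4" --pt "0.4 0 0 0 8" --pt "0.4 0 0 0 8"

```text
clock: 12.45
eef_pos: [550.5, -54.0, 98.7]
eef_rot: [-3.141, 0.0, 2.141]
wrist_force: [-1.8, -1.0, 6.1]
finger_gap: 52.0
finger_force: 30.0
```

```bash
python3 s.py
```

```text
{'clock': 12.45, 'eef_pos': [550.52, -53.96, 98.73], 'eef_rot': [-3.14, 0.0, 2.14], 'wrist_force': [-1.79, -0.98, 6.06], 'moment': [-0.28, 0.52, -0.03], 'finger_gap': 51.95, 'finger_force': 29.99} j6 -0.73
```

Request:
arm_command --pt "0.4 0 0 0 4" --pt "0.4 0 0 0 8" --pt "0.4 0 0 0 8"

```text
clock: 12.82
eef_pos: [550.4, -54.0, 98.7]
eef_rot: [-3.141, 0.0, 2.002]
wrist_force: [-3.2, -1.8, 6.1]
finger_gap: 51.6
finger_force: 30.0
```

```bash
python3 s.py
```

```text
{'clock': 12.82, 'eef_pos': [550.37, -54.0, 98.75], 'eef_rot': [-3.14, 0.0, 2.0], 'wrist_force': [-3.21, -1.79, 6.12], 'moment': [-0.32, 0.84, 0.01], 'finger_gap': 51.59, 'finger_force': 29.99} j6 -0.59
```

Request:
arm_command --pt "0.4 0 0 0 4" --pt "0.4 0 0 0 8" --pt "0.4 0 0 0 8"

```text
clock: 13.2
eef_pos: [550.3, -54.1, 98.7]
eef_rot: [-3.141, 0.0, 1.862]
wrist_force: [-2.3, -1.7, 5.6]
finger_gap: 51.4
finger_force: 30.0
```

```bash
python3 s.py
```

```text
{'clock': 13.2, 'eef_pos': [550.29, -54.07, 98.74], 'eef_rot': [-3.14, 0.0, 1.86], 'wrist_force': [-2.27, -1.75, 5.65], 'moment': [-0.4, 0.96, 0.05], 'finger_gap': 51.42, 'finger_force': 29.99} j6 -0.46
```

Request:
arm_command --pt "0.4 0 0 0 4" --pt "0.4 0 0 0 8" --pt "0.4 0 0 0 8"

```text
clock: 13.58
eef_pos: [550.3, -54.1, 98.7]
eef_rot: [-3.141, 0.0, 1.723]
wrist_force: [-2.8, -1.5, 6.8]
finger_gap: 51.8
finger_force: 30.0
```

```bash
python3 s.py
```

```text
{'clock': 13.58, 'eef_pos': [550.27, -54.07, 98.73], 'eef_rot': [-3.14, 0.0, 1.72], 'wrist_force': [-2.75, -1.5, 6.75], 'moment': [-0.36, 0.96, 0.0], 'finger_gap': 51.75, 'finger_force': 29.99} j6 -0.32
```

Request:
arm_command --pt "0.4 0 0 0 4" --pt "0.4 0 0 0 8" --pt "0.4 0 0 0 8"

```text
clock: 13.95
eef_pos: [550.4, -54.0, 98.7]
eef_rot: [-3.141, 0.0, 1.583]
wrist_force: [-1.7, -1.6, 5.2]
finger_gap: 51.5
finger_force: 30.0
```

```bash
python3 s.py
```

```text
{'clock': 13.95, 'eef_pos': [550.42, -54.04, 98.73], 'eef_rot': [-3.14, 0.0, 1.58], 'wrist_force': [-1.73, -1.65, 5.2], 'moment': [-0.3, 0.71, 0.08], 'finger_gap': 51.48, 'finger_force': 29.99} j6 -0.18
```

Request:
arm_command --pt "0.4 0 0 0 3" --pt "0.4 0 0 0 7" --pt "0.4 0 0 0 7"

```text
clock: 14.32
eef_pos: [550.3, -53.9, 98.7]
eef_rot: [-3.141, 0.0, 1.462]
wrist_force: [-2.8, 0.4, 6.7]
finger_gap: 51.6
finger_force: 30.0
```

```bash
python3 s.py
```

```text
{'clock': 14.32, 'eef_pos': [550.29, -53.9, 98.72], 'eef_rot': [-3.14, 0.0, 1.46], 'wrist_force': [-2.76, 0.45, 6.74], 'moment': [-0.1, 0.95, 0.69], 'finger_gap': 51.61, 'finger_force': 29.99} j6 -0.05
```

The right cap is tight at 0.69 N m, up from 0.08. Release, rise, and go in front of the bar with the gripper body crossways to the bay.

Request:
arm_command --pt "1 0 0 0 0" --pt "1 0 0 0 0" --pt "1 0 0 0 0" --pt "1 0 0 -50 0" --pt "1 0 0 -80 -5" --pt "1 40 -48 -80 -15" --pt "0 80 -97 -80 -25" --pt "0 113 -137 -80 -35" --pt "0 113 -137 -80 -45" --pt "0 113 -137 -80 -55" --pt "0 113 -137 -80 -65" --pt "0 113 -137 -80 -75" --pt "0 113 -137 -80 -85" --pt "0 113 -137 -80 -91" --pt "0 113 -137 -80 -91" --pt "0 113 -137 -80 -91"

```text
clock: 16.32
eef_pos: [426.9, 73.7, 178.4]
eef_rot: [-3.142, -0.0, 3.046]
wrist_force: [0.5, -0.7, -0.7]
finger_gap: 0.8
finger_force: 0.0
```

```bash
python3 - <<'E'
from h import *
s=monitor.read_state();print(np.round(s["eef_pos"],1),np.round(s["eef_rot"],3),np.round(s["joints"],2),s["finger_gap"])
p=snap("wrist","pics/w2.png");h=cv2.cvtColor(p["img"],cv2.COLOR_RGB2HSV)
m=((h[...,0]>=20)&(h[...,0]<=32)&(h[...,1]>170)&(h[...,2]>90)).astype(np.uint8)
n,_,st,c=cv2.connectedComponentsWithStats(m)
for i in range(1,n):
    if st[i][4]>300: print(st[i],np.round(at_z(p,c[i],42),1))
E
```

```text
[426.9  73.7 178.4] [-3.142 -0.     3.046] [ 0.09  0.09  1.89 -0.    1.17 -1.39] 0.8401347158480196
```

View pics/w2.png

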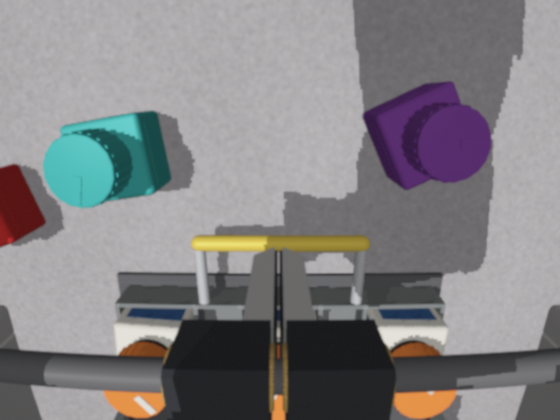

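The bar at (280,243) is square to the tool and centred on it, and the three tubs are in place behind it. The look-alikes are clear of the path. Descend in front of the bar and push.

Request:
arm_command --pt "0 0 0 60 0" --pt "0 0 0 110 0" --pt "0 0 0 133 0" --pt "0 0 0 133 0" --pt "0 -8 0 133 0" --pt "0 -14 0 133 0" --pt "0 -18 0 133 0" --pt "0 -22 0 133 0" --pt "0 -28 0 133 0" --pt "0 -36 0 133 0" --pt "0 -44 0 133 0" --pt "0 -52 0 133 0" --pt "0 -60 0 133 0" --pt "0 -68 0 133 0" --pt "0 -76 0 133 0" --pt "0 -84 0 133 0" --pt "0 -92 0 133 0" --pt "0 -98 0 133 0" --pt "0 -100 0 133 0"

```text
clock: 18.75
eef_pos: [526.8, 64.3, 45.4]
eef_rot: [3.141, 0.0, 3.048]
wrist_force: [-2.7, -1.0, 2.3]
finger_gap: 0.7
finger_force: 1.5
```

```bash
python3 s.py
```

```text
{'clock': 18.75, 'eef_pos': [526.8, 64.35, 45.41], 'eef_rot': [3.14, 0.0, 3.05], 'wrist_force': [-2.73, -0.99, 2.35], 'moment': [-0.2, 0.55, 0.02], 'finger_gap': 0.7, 'finger_force': 1.48} j6 -1.42
```

Pushing at about 3 N, as expected. Continue to near the stop.

Request:
arm_command --pt "0 -4 0 0 0" --pt "0 -10 0 0 0" --pt "0 -18 0 0 0" --pt "0 -26 0 0 0" --pt "0 -34 0 0 0" --pt "0 -42 0 0 0" --pt "0 -50 0 0 0" --pt "0 -56 0 0 0" --pt "0 -60 0 0 0" --pt "0 -62 0 0 0" --pt "0 -64 0 0 0" --pt "0 -65 0 0 0" --pt "0 -65 0 0 0"

```text
clock: 20.38
eef_pos: [591.3, 58.3, 45.5]
eef_rot: [3.141, 0.0, 3.048]
wrist_force: [-1.5, -1.4, -0.8]
finger_gap: 0.3
finger_force: 0.8
```

```bash
python3 s.py
```

```text
{'clock': 20.38, 'eef_pos': [591.28, 58.3, 45.47], 'eef_rot': [3.14, 0.0, 3.05], 'wrist_force': [-1.47, -1.4, -0.76], 'moment': [-0.15, 0.38, 0.01], 'finger_gap': 0.34, 'finger_force': 0.79} j6 -1.44
```

Request:
arm_command --pt "0 -1 0 0 0" --pt "0 -2 0 0 0" --pt "0 -3 0 0 0" --pt "0 -4 0 0 0" --pt "0 -4 0 0 0"

```text
clock: 21.0
eef_pos: [594.2, 58.0, 45.4]
eef_rot: [-3.141, -0.003, 3.048]
wrist_force: [-11.8, 0.5, 5.6]
finger_gap: 0.1
finger_force: 5.7
```

Request:
arm_command --pt "0 -1 0 0 0" --pt "0 -2 0 0 0" --pt "0 -2 0 0 0"

```text
clock: 21.38
eef_pos: [594.5, 58.0, 45.4]
eef_rot: [-3.141, -0.007, 3.048]
wrist_force: [-27.1, 0.5, 16.7]
finger_gap: 0.2
finger_force: 13.3
```

It has reached the stop: the force rises with no further travel. Back away, lift clear and check.

Request:
arm_command --pt "0 5 0 0 0" --pt "0 25 0 0 0" --pt "0 50 0 0 0" --pt "0 60 0 0 0" --pt "0 60 0 -50 0" --pt "0 60 0 -100 0" --pt "0 100 0 -150 0" --pt "0 150 0 -180 0" --pt "0 200 0 -180 0" --pt "0 200 0 -180 0" --pt "0 200 0 -180 0"

```text
clock: 22.75
eef_pos: [399.0, 76.4, 226.0]
eef_rot: [3.141, 0.002, 3.048]
wrist_force: [1.1, 0.9, 0.2]
finger_gap: 0.5
finger_force: 0.0
```

```bash
python3 - <<'E'
from h import *
T=snap("top");S=snap("side")
h=cv2.cvtColor(T["img"],cv2.COLOR_RGB2HSV);m=((h[...,0]>=20)&(h[...,0]<=32)&(h[...,1]>170)&(h[...,2]>90)).astype(np.uint8)
n,_,st,c=cv2.connectedComponentsWithStats(m)
for i in range(1,n):
    if st[i][4]>30 and 200<c[i][0]<300: print(st[i],np.round(at_z(T,c[i],42),1))
a=cv2.resize(T["img"][70:270,170:330],(480,600));b=cv2.resize(S["img"][110:320,200:420],(320,305))
b=np.vstack([b,np.zeros((295,320,3),np.uint8)]);cv2.imwrite("pics/end.png",np.hstack([a,b])[:,:,::-1])
s=monitor.read_state();print(np.round(s["eef_pos"],1),np.round(s["wrist_force"],1))
E
```

```text
[226 165  57   9 279] [609.1  55.8  42. ]
[399.   76.3 225.4] [-0.5 -0.1 -0.1]
```

View pics/end.png

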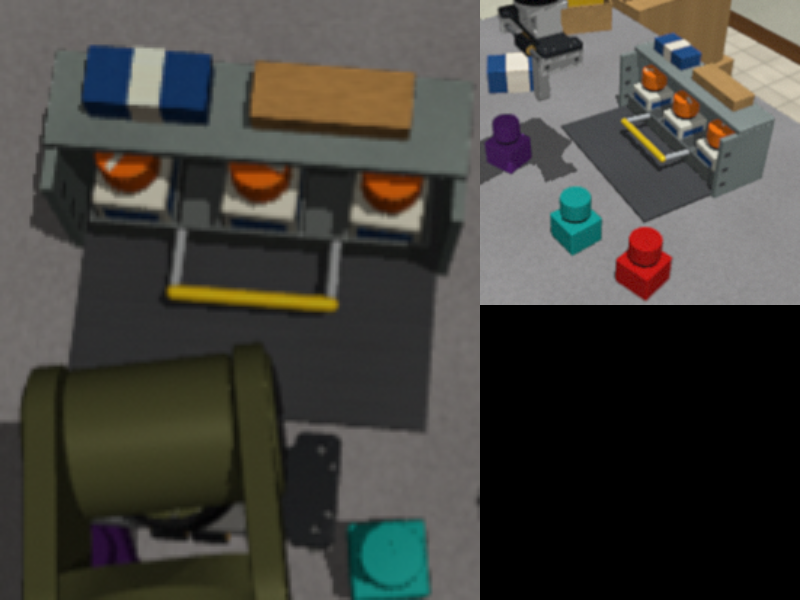

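The tray has moved 150 mm and is fully home. All three tubs are standing in it and the arm is clear, so I'm handing in.

```bash
python3 -c "
from cell import job; print(job.sign_off())"
```

```text
the job is handed in; nothing more can be done
None
```

The job is handed in: the left cap was already tight, the middle and right caps were loose and are now tight, and the tray is fully home with all three tubs standing and the arm clear.

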